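Sort hanging moisture absorbers by weight, then close the dry box

ROBOT

A 7-joint arm with a two-finger parallel gripper is mounted at the origin on a cart in front of the work surface, level with it; the furniture and walls round the work are solid. World frame = base frame: x ahead of the robot, y to its left, z up, the work surface at z = 0. Lengths are in m, angles in rad, forces in N, time in s.
With the tool pointing down it reaches from about 0.4 to 0.85 m from the base axis. Payload 10.4 kg.
Tool frame: the origin (TCP) lies at the centre of the arm's flange, where the gripper is bolted on; the fingertips stand 173 mm ahead of it and the grasp point (between the pads) lies 155 mm ahead of it; z points along the fingers, y is the line along which they close (so a half turn about z gives the same grasp; the last joint's range is limited). The gripper opens to 85 mm and grips with 20 to 120 N. Pads are 22 mm wide; open, the fingers measure 114 mm over their backs; the gripper's body (76 mm by 85 mm) begins 54 mm behind the grasp point. The pads swing forward as they close: fully open they stand 13 mm farther back than shut.
Start: joints at [1.234, 0.332, -0.065, 1.46, 0.022, 1.35, -0.088], TCP at [0.193, -0.594, 0.405] pointing down, gripper open.
Joint ranges: [-2.6, 2.6], [-0.5, 2.12], [-1.47, 1.34], [0.16, 2.42], [-1.27, 4.41], [0.06, 2.06], [-2.6, 2.6]. Speed limits (rad/s): [2.22, 2.22, 2.79, 2.79, 3.14, 3.14, 3.14].

INTERFACE

Orientations are given as a rotation vector (axis times angle).
In Python, from workcell import state, eyes, job, nets gives the robot as it stands. The module is installed in compiled form; this text tells all that it offers.
- The arm moves only by the tool servo_tool, never from a script. Its argument "plan" is a list of rows, each a list of 7 numbers: the finger opening in cm, from 0 to 8.54, then the shift along the tool's x, y, z in cm, then the turn, a rotation vector about the tool's x, y, z in rad. In form: [[fingers, x, y, z, wx, wy, wz], ...]. A call has 1 to 12 rows; each row shifts and turns the commanded pose from where the row before left it, along the tool's axes as they then stand; what a row does not reach is not made up. A row lasts 1/12 s, in which the tool goes at most 41.7 mm and 7.16 degrees, less where a joint would pass 70% of its speed; a pose out of reach is approached as far as the arm can. A call with a gripper value outside its range is refused whole. The fingers move at their own pace and stop on an object; "newtons" is the grip in N (left out, the last holds). Time passes only in rows, so rows that do not move let the fingers close. It gives the time, the measured TCP pose, the force, the opening and the grip force at its end, in the units of the state.
- state(): the state, without advancing time (a new reading comes with each control period).
- eyes.grab_frame(name): name is "scene" or "side" or "wrist"; returns a dict with "color" (480x640x3 uint8, red, green, blue), "z_map" (480x640 float32, m along the optical axis (not along the pixel's ray), 0 where there is no reading), "fx", "fy", "cx", "cy" (pixels), "dist" ([k1, k2, p1, p2, k3] as OpenCV has them; the pictures are not rectified), "position" and "orientation" of the camera in the world; the wrist camera has in their place "hand_eye" (4x4, takes a point from camera to tool coordinates, whose origin is the TCP and whose axes are the flange's). Camera axes: x right, y down, z forward; pixel columns grow to the right and rows downward; lengths in m; the calibration is good to about 2 mm. A picture is of the moment at which its call begins: read the wrist's pose just before it.
- job.finish_job(): hands the job in; it is judged then, once.
Trained networks look in a picture, given as the dict that the camera call returned (one of the last four; its "shot" number tells which), for a name from the list of things; names that differ only in an ending like _2 or _b are one class to them, and where a whole thing is asked for, a point or a joint stands for the part that bears it (a point fixed in the world has none). Each returns a list of dicts, best first, with "score" (0 to 1); they miss things now and then, are a little off and sometimes report something else, mostly with a low value. They report only what shows in the picture. A call takes as long as a camera call. They do not tell look-alikes from the thing itself.
- nets.spot_in(thing, picture): "extent" ([left, top, width, height] in pixels, round what is visible of it).
- nets.regions_of(thing, picture): "mask" (480x640 bool, what is visible of it) and "extent" ([left, top, width, height] in pixels, round what is visible of it).
- nets.landmark_of(thing, picture): "position" ([column, row] in pixels: a listed point, or the origin of a listed thing).
The state is a dict: "time_s": time; "joints": joint angles; "joint_velocities": joint speeds; "effort": joint torques, N m; "ee_pos": TCP position; "eef_rot": TCP orientation; "contact_force": force on the tool from outside, world axes, zero at the start; "moment": the same for the moment, N m; "finger_gap": finger opening in m; "finger_force": force on a finger pad.
Only numpy, scipy, OpenCV 4.12 (cv2) and the standard library are available. Lean on these libraries where they do the work, as an engineer would, in place of code of your own. Each camera call takes 0.05 s, during which the arm holds its last target. There are 200 camera calls.

TASK

The three absorber canisters hanging on the rail look alike, but the ones that are spent have drunk water: lift each one up off the rail and judge its weight by the load on your wrist. Stand the spent ones (over about 400 g) upright in the steel oven tray and the ones still dry (lighter) upright in the clear box, set down without dropping them or tipping them over and with the other things on the bench left where they are, then push the box's blue lid fully shut.

Things in the scene. Friction and masses are not known exactly. Their poses are not given: they have to be found in the camera images.
- canister_a: moisture-absorber canister, one of three exactly alike: perforated aluminium can 64 mm in diameter, white lid (its top 58 mm up), a strap bent into a hook above it and an orange upright grip tab on top; 126 mm high in all. Origin: centre of the underside, z up. Mass 0.20 to 0.60 kg, not to be seen from outside, different each time
- canister_b: as canister_a. The orange tab of each (grip it from above): in the canister's own frame 12 mm thick along x, 22 mm wide along y, centred on x = y = 0, from z = 98 to 126 mm
- canister_c: as canister_a. The hook of each: 22 mm wide strap; underside of its arch at z = 94 mm; the leg from the lid up to the arch is on the -x side of the rail (x = -12 to -8 mm), the short free leg on the +x side ends at z = 83 mm. To take it off, lift it 12 to 24 mm (higher, the lid meets the rail from below), then draw it to its -x side
- rail_stand: fixed stand with a level steel rod 10 mm thick on which the canisters hang in a row, 87 to 103 mm apart, 71 mm above the worktop, their x and y axes nearly parallel to the stand's; -x faces the robot. Origin on the worktop under the rod's middle; the rod runs along y, its top at z = 165 mm. Posts at y = +-165 mm end at z = 169 mm
- dry_box: airtight clear plastic box with a blue rim, fixed, left or right of the stand. Outside 170 (x) x 206 (y) x 140 mm high, walls and floor 5 mm. Room for two canisters side by side along y (say at y = +-45 mm, x = 0); never more than two are dry. Origin: centre of the underside; the lid's hinge is on the +x (far) side
- lid (a joint): angle of the box's blue lid: 0 = shut flat on the rim, grows as it opens, 1.9 = leaning right back; starts at 1.6 to 1.85. The hinge is stiff: the lid stays where it is left, and about 3 N at its free edge moves it
- lid_hinge (a point): middle of the hinge line, at the box's far rim, 140 mm above the worktop, parallel to the box's y. Its frame turns with the lid: the lid (8 mm thick, 212 mm wide) extends 170 mm along its own -x, with a lip 14 mm farther in the middle; its own z is the outward normal (up when shut, away from the robot when open)
- lid_edge (a point): middle of the lid's free edge, on the outer face, 170 mm from the hinge and 8 mm out
- oven_tray: shallow stainless steel tray for the drying oven, fixed, on the other side of the stand. 170 (x) x 206 (y) x 28 mm high, walls and floor 4 mm. Room for two canisters side by side along y (say at y = +-45 mm), and at most two are ever spent. Origin: centre of the underside
- timer: bystander: white bench timer 58 x 64 x 21 mm, on the worktop in front of the stand; origin under its middle
- marker_pen: bystander: felt marker 128 mm long, on the worktop in front; origin under its middle
- pipette_bulb: bystander: red rubber pipette bulb 95 x 52 x 52 mm, on the worktop in front; origin under its middle
There are look-alikes about, which are no part of the job. Leave any pink or purple look-alike of the canister_a alone. What is shaped like the canister_b but purple is not meant.

How it is judged:
At the end, for the whole second after the job is handed in: Every canister stands upright (within 0.15 rad), at rest, on the floor of the clear box if lighter than 0.34 kg, of the oven tray if heavier than 0.46 kg (between these either will do; judged by its force on that floor), and the lid is shut (below 0.04 rad) (((x of canister_a in the frame of dry_box between -0.08 and 0.08 m and y of canister_a in the frame of dry_box between -0.098 and 0.098 m and z of canister_a in the frame of dry_box below 0.013 m and angle between canister_a's own z axis and vertical below 0.15 rad and contact force between canister_a and dry_box between 1 and 4.51 N) or (x of canister_a in the frame of oven_tray between -0.081 and 0.081 m and y of canister_a in the frame of oven_tray between -0.099 and 0.099 m and z of canister_a in the frame of oven_tray below 0.012 m and angle between canister_a's own z axis and vertical below 0.15 rad and contact force between canister_a and oven_tray above 3.34 N)) and linear speed of each of canister_a, canister_b, canister_c below 0.02 m/s and ((x of canister_b in the frame of dry_box between -0.08 and 0.08 m and y of canister_b in the frame of dry_box between -0.098 and 0.098 m and z of canister_b in the frame of dry_box below 0.013 m and angle between canister_b's own z axis and vertical below 0.15 rad and contact force between canister_b and dry_box between 1 and 4.51 N) or (x of canister_b in the frame of oven_tray between -0.081 and 0.081 m and y of canister_b in the frame of oven_tray between -0.099 and 0.099 m and z of canister_b in the frame of oven_tray below 0.012 m and angle between canister_b's own z axis and vertical below 0.15 rad and contact force between canister_b and oven_tray above 3.34 N)) and ((x of canister_c in the frame of dry_box between -0.08 and 0.08 m and y of canister_c in the frame of dry_box between -0.098 and 0.098 m and z of canister_c in the frame of dry_box below 0.013 m and angle between canister_c's own z axis and vertical below 0.15 rad and contact force between canister_c and dry_box between 1 and 4.51 N) or (x of canister_c in the frame of oven_tray between -0.081 and 0.081 m and y of canister_c in the frame of oven_tray between -0.099 and 0.099 m and z of canister_c in the frame of oven_tray below 0.012 m and angle between canister_c's own z axis and vertical below 0.15 rad and contact force between canister_c and oven_tray above 3.34 N)) and value of joint lid below 0.04 rad); the robot touches nothing.
It fails at once if a canister tipped over (more than 0.9 rad from upright) (angle between any of canister_a, canister_b, canister_c's own z axis and vertical above 0.9 rad).
It fails at once if a canister let fall (faster than 0.6 m/s, as after a drop of 2 cm, while the fingers do not hold it) ((linear speed of canister_a above 0.6 m/s and contact force between the fingers and canister_a below 0.05 N) or (linear speed of canister_b above 0.6 m/s and contact force between the fingers and canister_b below 0.05 N) or (linear speed of canister_c above 0.6 m/s and contact force between the fingers and canister_c below 0.05 N)).
It fails at once if one of the three small things in front of the stand shifted by more than 4 cm (distance of any of timer, marker_pen, pipette_bulb from where it was at the start of the episode above 0.04 m).
It also fails if it takes over 72 s, if anything falls off the work surface, if the arm or the gripper's body presses on something with over 40 N, if the wrist force passes 120 N, or if a joint passes its speed limit or range.

## Working session

There is one attempt and no reset: what is moved stays moved. The work goes in short steps, Python scripts to look and compute and a tool call to move; the robot and the scene stay as the last step left them, time stands still between calls to the robot, and variables do not carry over. Pictures are saved under pics/ and viewed, at most 10 in all, crops included, and the job is handed in when it is done.

Besides the shell and the picture viewer there is one more tool, called after "Emit:" as a command line: name --pt "numbers of a row" for each row, then --argument value for the rest. servo_tool: Moves the arm, as the interface text tells. Its arguments: {"type":"object","properties":{"plan":{"type":"array","items":{"type":"array","items":{"type":"number"}}},"newtons":{"type":"number"}},"required":["plan"]}

```bash
mkdir -p pics; cat > h.py <<'E'
import numpy as np, cv2
from scipy.spatial.transform import Rotation as R
from workcell import state, eyes, job, nets
def cam(name):
    s=state(); p=eyes.grab_frame(name)
    if name=="wrist":
        T=np.eye(4);T[:3,:3]=R.from_rotvec(s["eef_rot"]).as_matrix();T[:3,3]=s["ee_pos"]
        p["T"]=T@np.array(p["hand_eye"])
    else:
        T=np.eye(4);o=np.array(p["orientation"],float)
        T[:3,:3]=o if o.shape==(3,3) else R.from_rotvec(o).as_matrix() if o.size==3 else R.from_quat(o).as_matrix()
        T[:3,3]=p["position"];p["T"]=T
    return p
def K(p): return np.array([[p["fx"],0,p["cx"]],[0,p["fy"],p["cy"]],[0,0,1.]])
def ray(p,uv):
    q=cv2.undistortPoints(np.array(uv,float).reshape(-1,1,2),K(p),np.array(p["dist"],float)).reshape(-1,2)
    return np.c_[q,np.ones(len(q))]
def pts(p,uv):  # world from depth
    uv=np.array(uv,float).reshape(-1,2);z=p["z_map"][uv[:,1].astype(int),uv[:,0].astype(int)]
    return (ray(p,uv)*z[:,None])@p["T"][:3,:3].T+p["T"][:3,3]
def mpts(p,m):
    v,u=np.nonzero(m&(p["z_map"]>0)); return pts(p,np.c_[u,v])
def tri(ps,uvs):
    A=np.zeros((3,3));b=np.zeros(3)
    for p,uv in zip(ps,uvs):
        d=p["T"][:3,:3]@ray(p,uv)[0];d/=np.linalg.norm(d);M=np.eye(3)-np.outer(d,d);A+=M;b+=M@p["T"][:3,3]
    return np.linalg.solve(A,b)
def save(p,n): cv2.imwrite("pics/"+n,p["color"][:,:,::-1])
E
python3 - <<'E'
from h import *
np.set_printoptions(precision=3,suppress=True)
s=state();print(s)
for n in("scene","side"):
    p=cam(n);save(p,n+"1.png");print(n,p["orientation"],p["position"],p["fx"],p["dist"])
    for t in("canister_a","rail_stand","dry_box","oven_tray","timer","marker_pen","pipette_bulb","lid_hinge","lid_edge"):
        for d in nets.landmark_of(t,p)[:5]: print(t,round(d["score"],2),np.round(d["position"]))
E
```

```text
{'time_s': 0.0, 'joints': array([ 1.234,  0.333, -0.065,  1.461,  0.022,  1.35 , -0.089]), 'joint_velocities': array([ 0.001, -0.001,  0.   , -0.001, -0.   ,  0.002,  0.001]), 'effort': array([  0.   , -62.546,   0.049, -39.161,   0.016,   0.01 ,  -0.   ]), 'ee_pos': array([ 0.193, -0.594,  0.404]), 'eef_rot': array([-3.102, -0.491,  0.   ]), 'contact_force': array([ 0.783, -0.303, -0.178]), 'moment': array([ 0.03 , -0.029,  0.012]), 'finger_force': 0.0, 'finger_gap': 0.08558150976458599}
scene [-0.802  2.26  -1.419] [-0.308  1.051  0.746] 623.1411216845423 [-0.097  0.     0.     0.     0.   ]
canister_a 0.96 [271. 266.]
canister_a 0.94 [245. 273.]
canister_a 0.86 [343. 238.]
canister_a 0.85 [292. 250.]
canister_a 0.69 [312. 236.]
rail_stand 0.53 [415. 247.]
dry_box 0.7 [417. 247.]
dry_box 0.46 [243. 358.]
oven_tray 0.68 [244. 357.]
oven_tray 0.52 [296. 245.]
timer 0.78 [340. 305.]
marker_pen 0.74 [367. 308.]
marker_pen 0.39 [414. 248.]
lid_hinge 0.94 [389. 192.]
lid_edge 0.65 [387. 130.]
side [-0.311  2.836 -1.126] [0.396 0.771 0.934] 516.5565598023154 [-0.079  0.     0.     0.     0.   ]
canister_a 0.91 [309. 194.]
canister_a 0.86 [222. 329.]
canister_a 0.84 [249. 275.]
canister_a 0.79 [296. 283.]
canister_a 0.75 [298. 251.]
dry_box 0.72 [381. 184.]
dry_box 0.23 [344.  82.]
oven_tray 0.69 [340. 411.]
timer 0.81 [373. 293.]
timer 0.68 [402. 288.]
marker_pen 0.69 [296. 282.]
marker_pen 0.61 [399. 288.]
pipette_bulb 0.73 [371. 248.]
pipette_bulb 0.49 [359. 142.]
lid_hinge 0.81 [358. 139.]
lid_edge 0.95 [345.  77.]
lid_edge 0.45 [357. 138.]
lid_edge 0.25 [302. 219.]
```

View pics/scene1.png

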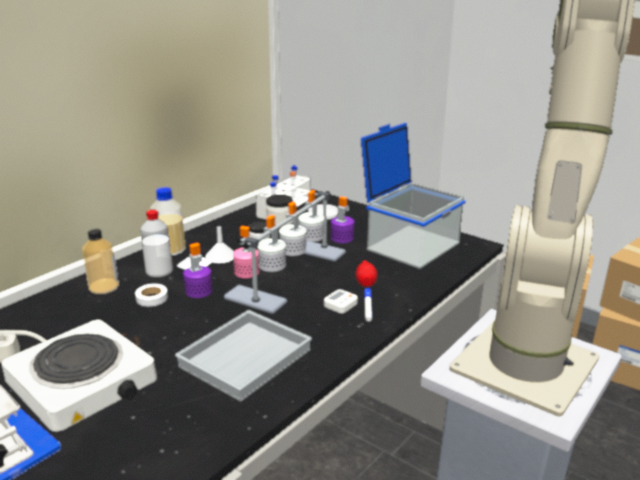

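View pics/side1.png

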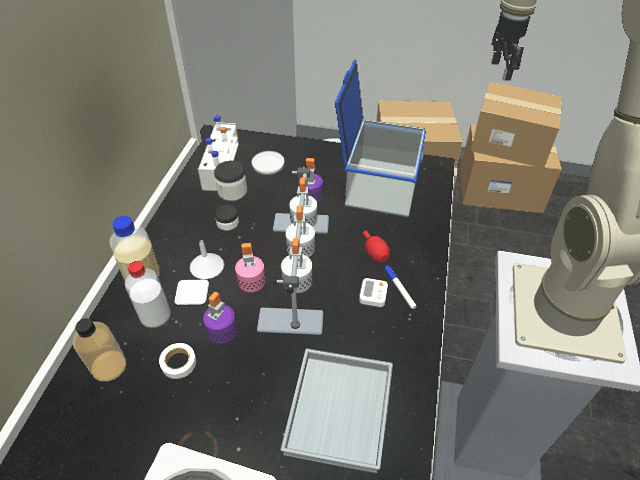

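The scene view shows three white canisters on the rail, with orange tabs near (271,222), (292,208) and (312,197). The purple and pink look-alikes stand on the bench at (342,228), (245,260) and (197,280). The box is at (415,225) and the tray at (244,352). In the side view the white ones are at (303,208), (300,238) and (296,272). The look-alikes there are pink at (250,270) and purple at (220,322) and (312,185).

```bash
python3 - <<'E'
from h import *
np.set_printoptions(precision=3,suppress=True)
for n in("scene","side"):
    p=cam(n);c=p["color"].astype(int);hsv=cv2.cvtColor(p["color"],cv2.COLOR_RGB2HSV)
    m=((hsv[...,0]>5)&(hsv[...,0]<16)&(hsv[...,1]>190)&(hsv[...,2]>120)).astype(np.uint8)
    k,l,st,ce=cv2.connectedComponentsWithStats(m)
    print(n)
    for i in range(1,k):
        if st[i,4]>20:
            q=mpts(p,l==i)
            if len(q):print("tab",ce[i].round(),st[i,4],np.median(q,0),q.min(0),q.max(0))
    # blue lid
    m=((hsv[...,0]>103)&(hsv[...,0]<122)&(hsv[...,1]>150)); v,u=np.nonzero(m&(p["z_map"]>0));
    q=pts(p,np.c_[u,v]);
    s=(q[:,1]<0)&(q[:,0]>0.3)&(q[:,2]>.12);q=q[s]
    lid=q[q[:,2]>.16];rim=q[(q[:,2]<.15)]
    print("lid",len(lid),np.percentile(lid,[1,50,99],axis=0)); 
    cc=lid.mean(0);print("lid n",cc,np.linalg.svd(lid-cc,full_matrices=False)[2])
    print("rim",len(rim),np.percentile(rim,[1,50,99],axis=0))
    r=cv2.minAreaRect((rim[:,:2]*1000).astype(np.float32));print(r)
    for t in("oven_tray","timer","marker_pen","pipette_bulb","rail_stand","dry_box"):
        for d in nets.regions_of(t,p)[:1]:
            q=mpts(p,d["mask"]);q=q[(q[:,2]>0.004)]
            print(t,round(d["score"],2),d["extent"],len(q),np.percentile(q,[2,50,98],axis=0).tolist(),cv2.minAreaRect((q[:,:2]*1000).astype(np.float32)))
    np.savez(n+".npz",z=p["z_map"],T=p["T"],c=p["color"])
E
```

```text
scene
tab [311. 196.] 41 [ 0.617 -0.075  0.185] [ 0.614 -0.088  0.172] [ 0.626 -0.064  0.195]
tab [343. 201.] 53 [ 0.642 -0.242  0.112] [ 0.63  -0.25   0.103] [ 0.658 -0.235  0.123]
tab [292. 208.] 52 [0.603 0.016 0.182] [ 0.597 -0.222  0.068] [0.822 0.024 0.198]
tab [270. 222.] 56 [0.587 0.11  0.184] [ 0.582 -0.199 -0.002] [0.898 0.117 0.194]
tab [244. 231.] 73 [0.709 0.076 0.111] [ 0.697 -0.137 -0.004] [0.934 0.084 0.124]
tab [195. 249.] 86 [0.727 0.219 0.112] [ 0.721  0.035 -0.007] [0.961 0.229 0.127]
lid 2478 [[ 0.544 -0.427  0.161]
 [ 0.56  -0.319  0.236]
 [ 0.578 -0.228  0.311]]
lid n [ 0.56  -0.32   0.236] [[-0.022 -0.999  0.027]
 [ 0.177  0.023  0.984]
 [-0.984  0.027  0.176]]
rim 298 [[ 0.368 -0.421  0.121]
 [ 0.458 -0.231  0.126]
 [ 0.551 -0.216  0.15 ]]
((460.71221923828125, -320.73876953125), (211.54420471191406, 181.3082275390625), 87.82962036132812)
oven_tray 0.97 [171.9, 310.8, 140.8, 92.1] 3617 [[0.36253125321617563, 0.23667012117640787, 0.004105059965460671], [0.4519849053711028, 0.3585260192072539, 0.015982444547917973], [0.536973739564486, 0.44532059740244584, 0.03
[... 3585 characters left out ...]
284698486328)
rail_stand 0.92 [256.2, 162.7, 73.0, 173.2] 2762 [[0.528739051594241, -0.15806352498335263, 0.006037034723353889], [0.595785874328398, 0.1576209015919648, 0.012052305234307392], [0.7027509302613084, 0.1976346805785775, 0.16897690363435397]] ((618.2366943359375, 15.208847045898438), (140.34161376953125, 378.1025695800781), 9.701367378234863)
dry_box 0.75 [334.7, 61.4, 88.7, 159.5] 7544 [[0.37693478912779205, -0.433259163222056, 0.0056617313229959665], [0.48822312830512127, -0.29844955417967467, 0.10174820889732433], [0.5737644698953794, -0.22359174926361458, 0.30667212393366333]] ((482.05889892578125, -332.325439453125), (224.9200897216797, 231.13368225097656), 89.1615219116211)
```

Emit:
servo_tool --pt "4 0 0 -0.4 0 0 -0.118" --pt "4 0 0 -0.4 0 0 -0.118" --pt "4 0 0 -0.4 0 0 -0.118" --pt "4 0 0 -0.4 0 0 -0.118" --pt "4 0 0 -0.4 0 0 -0.118" --pt "4 0 0 -0.4 0 0 -0.118" --pt "4 0 0 -0.4 0 0 -0.118" --pt "4 0 0 -0.4 0 0 -0.118" --pt "4 0 0 -0.4 0 0 -0.118" --pt "4 0 0 -0.4 0 0 -0.118" --pt "4 0 0 -0.4 0 0 -0.118" --pt "4 0 0 -0.4 0 0 -0.118" --newtons 40

```text
time_s: 2.7
ee_pos: [0.1929, -0.5945, 0.4529]
eef_rot: [2.031, 2.397, -0.0]
contact_force: [-0.8, -0.2, 0.6]
finger_gap: 0.0401
finger_force: 0.0
```

Emit:
servo_tool --pt "4 2.5 1.8 0 0 0 0" --pt "4 2.5 1.8 0 0 0 0" --pt "4 2.5 1.8 0 0 0 0" --pt "4 2.5 1.8 0 0 0 0" --pt "4 2.5 1.8 0 0 0 0" --pt "4 2.5 1.8 0 0 0 0" --pt "4 2.5 1.8 0 0 0 0" --pt "4 2.5 1.8 0 0 0 0" --pt "4 2.5 1.8 0 0 0 0" --pt "4 2.5 1.8 0 0 0 0" --pt "4 2.5 1.8 0 0 0 0" --pt "4 2.5 1.8 0 0 0 0"

```text
time_s: 3.7
ee_pos: [0.3591, -0.2625, 0.4529]
eef_rot: [2.038, 2.39, -0.001]
contact_force: [1.3, -0.5, 0.5]
finger_gap: 0.04
finger_force: 0.0
```

Emit:
servo_tool --pt "4 2.5 1.8 0 0 0 0" --pt "4 2.5 1.8 0 0 0 0" --pt "4 2.5 1.8 0 0 0 0" --pt "4 2.5 1.8 0 0 0 0" --pt "4 2.5 1.8 0 0 0 0" --pt "4 2.5 1.8 0 0 0 0" --pt "4 2.5 1.8 0 0 0 0" --pt "4 2.5 1.8 0 0 0 0" --pt "4 2.5 1.8 0 0 0 0" --pt "4 2.5 1.8 0 0 0 0"

```text
time_s: 4.53
ee_pos: [0.4972, 0.0127, 0.453]
eef_rot: [2.038, 2.39, 0.0]
contact_force: [0.3, 0.3, 0.5]
finger_gap: 0.0398
finger_force: 0.0
```

```bash
cat > w.py <<'E'
from h import *
import sys
np.set_printoptions(precision=4,suppress=True)
p=cam("wrist");save(p,sys.argv[1]);s=state();Rm=R.from_rotvec(s["eef_rot"]).as_matrix()
print(s["time_s"],s["ee_pos"],s["eef_rot"],"toolx yaw",np.arctan2(Rm[1,0],Rm[0,0]),Rm[:,2],s["joints"]);print(p["hand_eye"])
hsv=cv2.cvtColor(p["color"],cv2.COLOR_RGB2HSV)
m=((hsv[...,0]>4)&(hsv[...,0]<17)&(hsv[...,1]>180)&(hsv[...,2]>110)).astype(np.uint8)
k,l,st,ce=cv2.connectedComponentsWithStats(m)
for i in range(1,k):
    if st[i,4]>60:
        q=mpts(p,l==i)
        if not len(q):continue
        zt=np.percentile(q[:,2],98);t=q[np.abs(q[:,2]-zt)<.004]
        r=cv2.minAreaRect((t[:,:2]*1000).astype(np.float32))
        print(ce[i].round(),st[i,:],"topz",zt,np.median(t,0),r)
E
python3 w.py w1.png
```

```text
4.5833 [0.4983 0.0181 0.4531] [2.0317 2.3959 0.0048] toolx yaw 1.7349395251271424 [ 0.0022  0.0022 -1.    ] [ 0.7467  0.1015 -0.9191  1.6731  0.0799  1.4048 -0.0187]
[[-0.0002 -0.9604 -0.2786  0.0709]
 [ 1.     -0.0002 -0.0001  0.    ]
 [ 0.0001 -0.2786  0.9604  0.0307]
 [ 0.      0.      0.      1.    ]]
[513. 118.] [493  97  42  42 197] topz 0.19681768590571683 [0.5877 0.1014 0.1951] ((590.9691772460938, 101.73297882080078), (11.036484718322754, 21.934682846069336), 1.0275310277938843)
[602. 184.] [585 175  50  23 538] topz 0.1251927042904461 [0.7027 0.071  0.1237] ((707.8325805664062, 73.27911376953125), (21.845104217529297, 10.330699920654297), 49.62733459472656)
[494. 268.] [479 253  34  45 329] topz 0.1961178355907034 [0.6035 0.0131 0.1948] ((604.2117919921875, 9.567239761352539), (21.7628116607666, 9.40097427368164), 77.02018737792969)
[482. 275.] [477 260  10  30  71] topz 0.1859046604453141 [0.6028 0.0057 0.1841] ((602.787109375, 6.696882247924805), (1.4483773708343506, 17.505563735961914), 10.717228889465332)
```

View pics/w1.png

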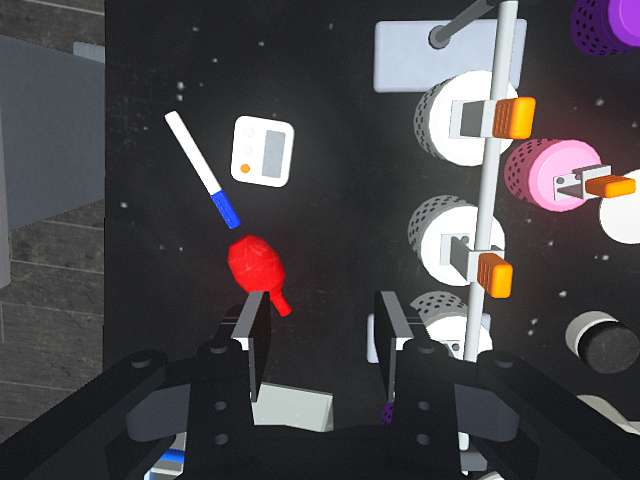

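The wrist view shows the white canisters on the rod with tabs at (513,118) and (494,268), and a third partly hidden behind the finger near (450,340). Pink at (555,175) and purple at (610,20) stand on the bench, so they are look-alikes. Only the white ones hanging on the rod are meant, and this near view confirms it. The tabs have differing yaw, so I'll hover over each one.

Emit:
servo_tool --pt "4 1.7 2.6 0 0 0 0" --pt "4 1.7 2.6 0 0 0 0" --pt "4 1.7 2.6 0 0 0 0" --pt "4 1.7 2.6 0 0 0 0" --pt "4 0 0 0 0 0 0" --pt "4 0 0 0 0 0 0"

```text
time_s: 5.08
ee_pos: [0.5892, 0.0963, 0.4519]
eef_rot: [-2.033, -2.392, -0.0]
contact_force: [-0.4, -0.5, -0.4]
finger_gap: 0.0399
finger_force: 0.0
```

```bash
cat >> w.py <<'E'
    if st[i,4]>300 and zt>.18:
        # white lid top around z=.129 and rod
        pass
z=p["z_map"];v,u=np.nonzero(z>0);q=pts(p,np.c_[u,v])
rod=q[(q[:,2]>.158)&(q[:,2]<.168)];rod=rod[(abs(rod[:,0]-.6)<.05)]
col=p["color"][v,u].astype(int);white=(col.min(1)>170)
lid=q[(abs(q[:,2]-.129)<.004)&white]
np.savez("last.npz",q=q,col=col)
print("rod",len(rod),np.polyfit(rod[:,1],rod[:,0],1) if len(rod)>50 else "")
E
python3 w.py w2.png
```

```text
5.1333 [0.5888 0.0952 0.4523] [-2.0359 -2.3913  0.0003] toolx yaw 1.730993941673003 [-0.0009  0.0005 -1.    ] [ 0.4709  0.3845 -0.9275  1.429   0.3053  1.4795 -0.2885]
[[-0.0002 -0.9604 -0.2786  0.0709]
 [ 1.     -0.0002 -0.0001  0.    ]
 [ 0.0001 -0.2786  0.9604  0.0307]
 [ 0.      0.      0.      1.    ]]
[546.  88.] [526  71  44  36 512] topz 0.1266084253244888 [0.729  0.213  0.1251] ((731.3616333007812, 214.23892211914062), (21.548290252685547, 12.018108367919922), 71.9880142211914)
[329. 232.] [320 215  20  43 368] topz 0.19754095687875206 [0.5908 0.104  0.1959] ((592.56103515625, 102.24923706054688), (11.313446044921875, 20.952518463134766), 9.217706680297852)
[463. 269.] [448 259  36  26 474] topz 0.12639601579999107 [0.7089 0.0726 0.1247] ((711.1736450195312, 71.0604248046875), (21.0065860748291, 12.34836483001709), 19.351438522338867)
[329. 365.] [321 347  19  48 520] topz 0.1972838758281334 [0.6063 0.0137 0.1959] ((608.2724609375, 8.692378997802734), (11.138595581054688, 22.172080993652344), 9.7361421585083)
rod 4413 [-0.1115  0.6078]
```

View pics/w2.png

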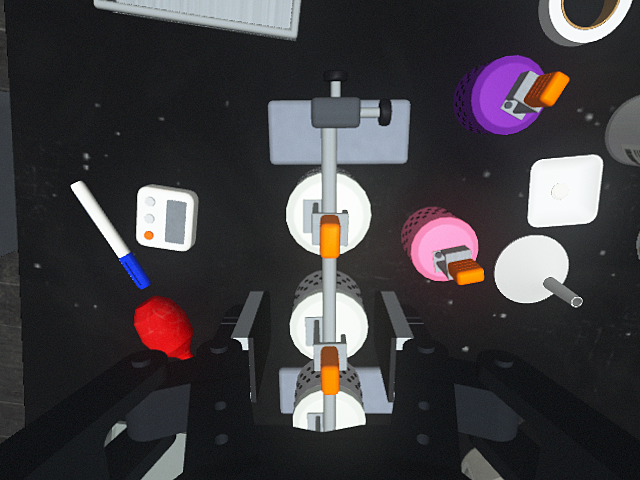

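Now the tool is aligned with the row. The left tab at (329,232) lies between the fingers, the second is at (329,365), and both stand at yaw about 9.5°. The first canister is next.

```bash
cat > f.py <<'E'
from h import *
np.set_printoptions(precision=4,suppress=True)
a=[]
for i in range(10):
    eyes.grab_frame("wrist");s=state();a.append(np.r_[s["contact_force"],s["ee_pos"]])
a=np.array(a);print(s["time_s"],a.mean(0),a.std(0),s["finger_gap"],s["finger_force"],s["eef_rot"])
E
python3 f.py
```

```text
5.6333 [0.1827 0.1681 0.0414 0.5885 0.0942 0.453 ] [0.4856 0.5031 0.4468 0.0001 0.0002 0.0002] 0.040073182289256486 0.0 [ 2.0383  2.3898 -0.0001]
```

Emit:
servo_tool --pt "4 0.6 0.4 0 0 0 0" --pt "4 0 0 2 0 0 0" --pt "4 0 0 2 0 0 0" --pt "4 0 0 2 0 0 0" --pt "4 0 0 2 0 0 0" --pt "4 0 0 1.5 0 0 0" --pt "4 0 0 0.8 0 0 0" --pt "4 0 0 0.4 0 0 0" --pt "4 0 0 0 0 0 0"

```text
time_s: 6.38
ee_pos: [0.5918, 0.1017, 0.3453]
eef_rot: [-2.037, -2.391, 0.001]
contact_force: [0.4, 0.1, -0.1]
finger_gap: 0.0399
finger_force: 0.0
```

Emit:
servo_tool --pt "0.6 0 0 0 0 0 0" --pt "0.6 0 0 0 0 0 0" --pt "0.6 0 0 0 0 0 0" --pt "0.6 0 0 0 0 0 0" --pt "0.6 0 0 0 0 0 0" --pt "0.6 0 0 0 0 0 0" --newtons 40

```text
time_s: 6.88
ee_pos: [0.5921, 0.1017, 0.3468]
eef_rot: [2.037, 2.39, 0.002]
contact_force: [0.2, 0.2, 6.1]
finger_gap: 0.0109
finger_force: 42.6
```

Emit:
servo_tool --pt "0.6 0 0 -0.4 0 0 0" --pt "0.6 0 0 -0.5 0 0 0" --pt "0.6 0 0 -0.5 0 0 0" --pt "0.6 0 0 -0.4 0 0 0" --pt "0.6 0 0 0 0 0 0" --pt "0.6 0 0 0 0 0 0" --pt "0.6 0 0 0 0 0 0"

```text
time_s: 7.47
ee_pos: [0.5917, 0.1014, 0.3635]
eef_rot: [-2.038, -2.391, 0.001]
contact_force: [-0.4, -0.3, -4.9]
finger_gap: 0.0111
finger_force: 41.1
```

```bash
python3 f.py
```

```text
7.9667 [ 0.1422  0.1756 -4.9385  0.5917  0.1014  0.3635] [0.3821 0.7623 0.271  0.     0.     0.0001] 0.011334699219010392 41.11192345619202 [ 2.038   2.3908 -0.0001]
```

About 0.50 kg, so it is spent and goes to the tray.

Emit:
servo_tool --pt "0.6 0 -0.7 0 0 0 0" --pt "0.6 0 -1.3 0 0 0 0" --pt "0.6 0 -2 0 0 0 0" --pt "0.6 0 -2 0 0 0 0" --pt "0.6 0 -2 0 0 0 0" --pt "0.6 1.0 -0.15 0 0 0 0"

```text
time_s: 8.47
ee_pos: [0.5072, 0.0968, 0.3632]
eef_rot: [2.04, 2.388, -0.006]
contact_force: [0.9, -1.6, -5.3]
finger_gap: 0.0109
finger_force: 41.1
```

Emit:
servo_tool --pt "0.6 2 -0.12 0 0 0 0" --pt "0.6 2.7 -0.12 0 0 0 0" --pt "0.6 2.7 -0.12 0 0 0 0" --pt "0.6 2.7 -0.12 0 0 0 0" --pt "0.6 2.7 -0.12 0 0 0 0" --pt "0.6 2.7 -0.12 0 0 0 0" --pt "0.6 2.7 -0.12 0 0 0 0" --pt "0.6 2.7 -0.12 0 0 0 0" --pt "0.6 2.7 -0.12 0 0 0 0" --pt "0.6 2.7 -0.12 0 0 0 0" --pt "0.6 2 -0.12 0 0 0 0" --pt "0.6 1 0 0 0 0 0"

```text
time_s: 9.47
ee_pos: [0.4483, 0.3885, 0.3639]
eef_rot: [-2.033, -2.393, -0.001]
contact_force: [-0.2, 0.9, -4.8]
finger_gap: 0.0114
finger_force: 41.1
```

Emit:
servo_tool --pt "0.6 0 0 0 0 0 0" --pt "0.6 0 0 1.5 0 0 0" --pt "0.6 0 0 1.5 0 0 0" --pt "0.6 0 0 1.5 0 0 0" --pt "0.6 0 0 1.3 0 0 0" --pt "0.6 0 0 0.8 0 0 0" --pt "0.6 0 0 0.4 0 0 0" --pt "0.6 0 0 0 0 0 0" --pt "0.6 0 0 0 0 0 0"

```text
time_s: 10.22
ee_pos: [0.4505, 0.3856, 0.2942]
eef_rot: [2.038, 2.391, 0.001]
contact_force: [-0.8, -0.2, -5.0]
finger_gap: 0.0112
finger_force: 41.1
```

```bash
python3 - <<'E'
from h import *
for n in("side",):
    p=cam(n);save(p,"side2.png");s=state();print(s["time_s"],s["ee_pos"],s["contact_force"])
    hsv=cv2.cvtColor(p["color"],cv2.COLOR_RGB2HSV)
    v,u=np.nonzero(p["z_map"]>0);q=pts(p,np.c_[u,v]);b=(abs(q[:,0]-.45)<.07)&(abs(q[:,1]-.34)<.09)
    print(np.percentile(q[b][:,2],[5,20,50]))
E
```

```text
10.2667 [0.45050211 0.38579189 0.29447029] [-0.68235081  0.84679607 -4.13426406]
[0.00296591 0.15860163 0.48274249]
```

View pics/side2.png

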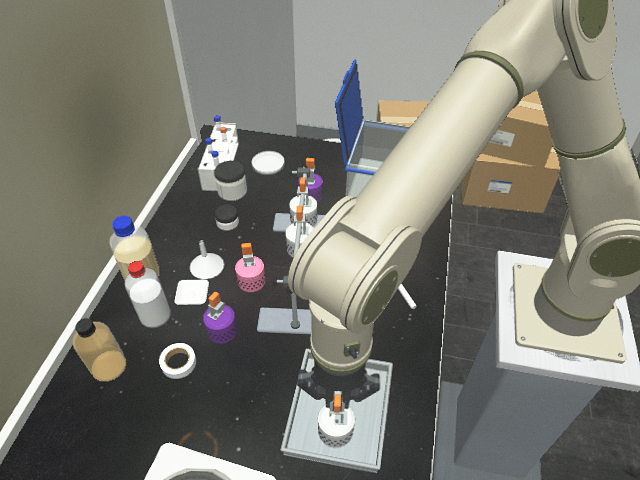

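The side view shows the canister hanging over the tray's far half at (336,425), clear of the walls. I need about 1.4 cm more to set it down.

Emit:
servo_tool --pt "0.6 0 0 0.5 0 0 0" --pt "0.6 0 0 0.4 0 0 0" --pt "0.6 0 0 0.3 0 0 0" --pt "0.6 0 0 0.15 0 0 0" --pt "0.6 0 0 0.1 0 0 0" --pt "0.6 0 0 0 0 0 0" --pt "0.6 0 0 0 0 0 0"

```text
time_s: 10.85
ee_pos: [0.4503, 0.3857, 0.2801]
eef_rot: [2.038, 2.39, 0.0]
contact_force: [-3.2, -4.0, 4.5]
finger_gap: 0.0112
finger_force: 42.6
```

Emit:
servo_tool --pt "2 0 0 0 0 0 0" --pt "4 0 0 0 0 0 0" --pt "4 0 0 0 0 0 0" --pt "4 0 0 -1 0 0 0" --pt "4 0 0 -2.5 0 0 0" --pt "4 0 0 -2.5 0 0 0" --pt "4 0 0 -2.5 0 0 0" --pt "4 0 0 -2 0 0 0" --pt "4 0 0 -1 0 0 0"

```text
time_s: 11.6
ee_pos: [0.4502, 0.3862, 0.3977]
eef_rot: [2.037, 2.391, 0.006]
contact_force: [-0.3, 1.0, -0.3]
finger_gap: 0.0401
finger_force: 0.0
```

Emit:
servo_tool --pt "4 -2 0.5 0 0 0 0" --pt "4 -3.5 0.9 0 0 0 0" --pt "4 -3.5 0.9 0 0 0 0" --pt "4 -3.8 0.9 0 0 0 0" --pt "4 -3.8 0.9 0 0 0 0" --pt "4 -3.8 0.9 0 0 0 0" --pt "4 -3.8 0.9 0 0 0 0" --pt "4 -3.8 0.9 0 0 0 0" --pt "4 -3.7 0.9 0 0 0 0" --pt "4 -3.5 0.9 0 0 0 0" --pt "4 -3 0.6 0 0 0 0" --pt "4 -1.5 0.4 0 0 0 0"

```text
time_s: 12.6
ee_pos: [0.609, 0.0038, 0.3936]
eef_rot: [2.044, 2.385, -0.002]
contact_force: [0.2, -0.8, -0.7]
finger_gap: 0.0399
finger_force: 0.0
```

```bash
python3 - <<'E'
from h import *
eyes.grab_frame("wrist");eyes.grab_frame("wrist")
E
python3 w.py w3.png; python3 - <<'E'
from h import *
p=cam("side");d=p["color"];hsv=cv2.cvtColor(d,cv2.COLOR_RGB2HSV)
m=((hsv[...,0]>4)&(hsv[...,0]<17)&(hsv[...,1]>180)&(hsv[...,2]>110)); m[:340]=0
q=mpts(p,m);print("placed tab",np.median(q,0),q.max(0))
E
```

```text
12.75 [0.6081 0.0081 0.3938] [-2.0396 -2.3883 -0.0001] toolx yaw 1.7279840137464169 [-0.0006  0.0006 -1.    ] [ 0.5955  0.4431 -0.906   1.4868  0.3498  1.3823 -0.1718]
[[-0.0002 -0.9604 -0.2786  0.0709]
 [ 1.     -0.0002 -0.0001  0.    ]
 [ 0.0001 -0.2786  0.9604  0.0307]
 [ 0.      0.      0.      1.    ]]
[ 99. 147.] [ 93 141  12  12 105] topz 0.02277269978826659 [0.4181 0.0278 0.021 ] ((417.9418640136719, 27.912437438964844), (9.09591007232666, 8.349190711975098), 58.43294143676758)
[503. 159.] [480 147  53  27 724] topz 0.12646912983684597 [0.709  0.0706 0.1252] ((711.333740234375, 70.6518325805664), (21.78937530517578, 12.255495071411133), 18.917055130004883)
[322. 269.] [310 243  27  59 693] topz 0.1976336155383905 [0.6069 0.011  0.1961] ((608.3882446289062, 8.729013442993164), (11.798477172851562, 21.5795955657959), 11.026402473449707)
[325. 415.] [313 398  24  34 649] topz 0.1955934692166562 [ 0.6216 -0.0711  0.1935] ((621.9491577148438, -71.72186279296875), (11.812081336975098, 4.397627830505371), 8.930615425109863)
rod 6886 [-0.1701  0.6099]
placed tab [0.45408858 0.37989278 0.1279518 ] [0.45572519 0.38907837 0.12967008]
```

Emit:
servo_tool --pt "4 0 0 1.5 0 0 0" --pt "4 0 0 1.5 0 0 0" --pt "4 0 0 1.0 0 0 0" --pt "4 0 0 0.7 0 0 0" --pt "1 0 0 0 0 0 0" --pt "0.6 0 0 0 0 0 0" --pt "0.6 0 0 0 0 0 0" --pt "0.6 0 0 0 0 0 0" --pt "0.6 0 0 0 0 0 0" --pt "0.6 0 0 0 0 0 0" --pt "0.6 0 0 0 0 0 0"

```text
time_s: 13.72
ee_pos: [0.6081, 0.0092, 0.3478]
eef_rot: [2.037, 2.391, 0.001]
contact_force: [-1.3, 2.0, 1.8]
finger_gap: 0.0111
finger_force: 43.7
```

Emit:
servo_tool --pt "0.6 0 0 -0.4 0 0 0" --pt "0.6 0 0 -0.5 0 0 0" --pt "0.6 0 0 -0.5 0 0 0" --pt "0.6 0 0 -0.35 0 0 0" --pt "0.6 0 0 0 0 0 0" --pt "0.6 0 0 0 0 0 0" --pt "0.6 0 0 0 0 0 0"

```text
time_s: 14.3
ee_pos: [0.6079, 0.0087, 0.3645]
eef_rot: [-2.038, -2.391, 0.001]
contact_force: [-0.7, 0.0, -4.8]
finger_gap: 0.011
finger_force: 42.7
```

```bash
python3 f.py
```

```text
14.8 [-0.1201  0.0877 -5.4729  0.6079  0.0088  0.3645] [0.5838 0.4799 0.5281 0.     0.     0.0001] 0.011062248268703289 42.74352014064789 [ 2.038   2.3908 -0.0001]
```

0.55 kg, so this one is also spent and goes in the tray's near slot.

Emit:
servo_tool --pt "0.6 0 -0.7 0 0 0 0" --pt "0.6 0 -1.3 0 0 0 0" --pt "0.6 0 -2 0 0 0 0" --pt "0.6 0 -2 0 0 0 0" --pt "0.6 0 -2 0 0 0 0" --pt "0.6 1.0 -0.2 0 0 0 0"

```text
time_s: 15.3
ee_pos: [0.5229, 0.0036, 0.3642]
eef_rot: [2.041, 2.387, -0.006]
contact_force: [-1.1, -0.4, -5.2]
finger_gap: 0.0114
finger_force: 42.7
```

Emit:
servo_tool --pt "0.6 2 -0.2 0 0 0 0" --pt "0.6 2.7 -0.25 0 0 0 0" --pt "0.6 2.7 -0.25 0 0 0 0" --pt "0.6 2.7 -0.25 0 0 0 0" --pt "0.6 2.7 -0.25 0 0 0 0" --pt "0.6 2.7 -0.25 0 0 0 0" --pt "0.6 2.7 -0.25 0 0 0 0" --pt "0.6 2.7 -0.25 0 0 0 0" --pt "0.6 2.7 -0.25 0 0 0 0" --pt "0.6 2.7 -0.25 0 0 0 0" --pt "0.6 2.2 -0.15 0 0 0 0" --pt "0.6 1.2 0 0 0 0 0"

```text
time_s: 16.3
ee_pos: [0.4507, 0.2979, 0.365]
eef_rot: [-2.033, -2.394, -0.002]
contact_force: [0.3, 0.9, -5.9]
finger_gap: 0.0111
finger_force: 42.6
```

Emit:
servo_tool --pt "0.6 0 0 0 0 0 0" --pt "0.6 0 0 1.5 0 0 0" --pt "0.6 0 0 1.5 0 0 0" --pt "0.6 0 0 1.5 0 0 0" --pt "0.6 0 0 1.3 0 0 0" --pt "0.6 0 0 0.8 0 0 0" --pt "0.6 0 0 0.4 0 0 0" --pt "0.6 0 0 0 0 0 0" --pt "0.6 0 0 0 0 0 0"

```text
time_s: 17.05
ee_pos: [0.4528, 0.295, 0.2951]
eef_rot: [2.038, 2.391, 0.001]
contact_force: [1.0, -0.0, -4.2]
finger_gap: 0.0113
finger_force: 42.7
```

Emit:
servo_tool --pt "0.6 0 0 0.5 0 0 0" --pt "0.6 0 0 0.4 0 0 0" --pt "0.6 0 0 0.3 0 0 0" --pt "0.6 0 0 0.15 0 0 0" --pt "0.6 0 0 0.1 0 0 0" --pt "0.6 0 0 0 0 0 0" --pt "0.6 0 0 0 0 0 0"

```text
time_s: 17.63
ee_pos: [0.4528, 0.2951, 0.2811]
eef_rot: [2.038, 2.39, 0.0]
contact_force: [-3.4, -2.2, 5.8]
finger_gap: 0.011
finger_force: 44.3
```

Emit:
servo_tool --pt "2 0 0 0 0 0 0" --pt "4 0 0 0 0 0 0" --pt "4 0 0 0 0 0 0" --pt "4 0 0 -1 0 0 0" --pt "4 0 0 -2.5 0 0 0" --pt "4 0 0 -2.5 0 0 0" --pt "4 0 0 -2.5 0 0 0" --pt "4 0 0 -2 0 0 0" --pt "4 0 0 -1 0 0 0"

```text
time_s: 18.38
ee_pos: [0.4527, 0.2955, 0.3985]
eef_rot: [2.037, 2.39, 0.005]
contact_force: [-0.3, -0.7, 0.4]
finger_gap: 0.0404
finger_force: 0.0
```

Emit:
servo_tool --pt "4 -2 0.6 0 0 0 0" --pt "4 -3.5 1 0 0 0 0" --pt "4 -3.5 1 0 0 0 0" --pt "4 -3.8 1 0 0 0 0" --pt "4 -3.8 1 0 0 0 0" --pt "4 -3.8 1 0 0 0 0" --pt "4 -3.8 1 0 0 0 0" --pt "4 -3.8 1 0 0 0 0" --pt "4 -3.7 1 0 0 0 0" --pt "4 -3.5 1 0 0 0 0" --pt "4 -3 0.7 0 0 0 0" --pt "4 -1.7 0.4 0 0 0 0"

```text
time_s: 19.38
ee_pos: [0.6223, -0.0867, 0.3944]
eef_rot: [-2.043, -2.386, 0.002]
contact_force: [0.5, -0.8, 0.6]
finger_gap: 0.04
finger_force: 0.0
```

```bash
python3 - <<'E'
from h import *
eyes.grab_frame("wrist");eyes.grab_frame("wrist")
E
python3 w.py w4.png; python3 - <<'E'
from h import *
p=cam("side");d=p["color"];hsv=cv2.cvtColor(d,cv2.COLOR_RGB2HSV)
m=((hsv[...,0]>4)&(hsv[...,0]<17)&(hsv[...,1]>180)&(hsv[...,2]>110)).astype(np.uint8); m[:300]=0
k,l,st,ce=cv2.connectedComponentsWithStats(m)
for i in range(1,k):
    if st[i,4]>40:
        q=mpts(p,l==i);print("placed tab",ce[i],np.median(q,0),q.max(0))
E
```

```text
19.5333 [ 0.6216 -0.0829  0.3947] [-2.0393 -2.3882 -0.0004] toolx yaw 1.7281006749749541 [-0.0008  0.001  -1.    ] [ 0.7085  0.4852 -0.8936  1.4325  0.3765  1.4031 -0.0334]
[[-0.0002 -0.9604 -0.2786  0.0709]
 [ 1.     -0.0002 -0.0001  0.    ]
 [ 0.0001 -0.2786  0.9604  0.0307]
 [ 0.      0.      0.      1.    ]]
[515.   3.] [500   0  39  10 226] topz 0.12005647001658809 [0.7062 0.0621 0.1184] ((707.1421508789062, 62.21908950805664), (7.694223403930664, 1.4271525144577026), 4.147592067718506)
[81. 23.] [ 74  17  14  13 108] topz 0.02294381428490504 [0.4179 0.0272 0.0212] ((418.21856689453125, 27.128803253173828), (9.101757049560547, 8.543830871582031), 29.558561325073242)
[326. 272.] [315 250  26  49 272] topz 0.19734878781917733 [ 0.621  -0.0779  0.1956] ((623.7391357421875, -81.08675384521484), (11.496034622192383, 20.7734317779541), 9.387724876403809)
[321. 428.] [309 425  26   7 116] topz 0.10603514063990044 [ 0.6447 -0.2423  0.1037] ((645.8296508789062, -242.0413818359375), (19.58393096923828, 2.28813099861145), 4.38732385635376)
rod 7078 [-0.1064  0.6118]
```

Emit:
servo_tool --pt "4 0.15 0.25 0 0 0 0" --pt "4 0 0 1.5 0 0 0" --pt "4 0 0 1.5 0 0 0" --pt "4 0 0 1.0 0 0 0" --pt "4 0 0 0.7 0 0 0" --pt "1 0 0 0 0 0 0" --pt "0.6 0 0 0 0 0 0" --pt "0.6 0 0 0 0 0 0" --pt "0.6 0 0 0 0 0 0" --pt "0.6 0 0 0 0 0 0" --pt "0.6 0 0 0 0 0 0" --pt "0.6 0 0 0 0 0 0"

```text
time_s: 20.58
ee_pos: [0.6239, -0.08, 0.3489]
eef_rot: [2.037, 2.39, 0.001]
contact_force: [-0.5, 1.3, 2.8]
finger_gap: 0.0112
finger_force: 43.2
```

Emit:
servo_tool --pt "0.6 0 0 -0.4 0 0 0" --pt "0.6 0 0 -0.5 0 0 0" --pt "0.6 0 0 -0.5 0 0 0" --pt "0.6 0 0 -0.35 0 0 0" --pt "0.6 0 0 0 0 0 0" --pt "0.6 0 0 0 0 0 0" --pt "0.6 0 0 0 0 0 0"

```text
time_s: 21.17
ee_pos: [0.6237, -0.0804, 0.3655]
eef_rot: [-2.038, -2.391, 0.0]
contact_force: [0.6, 0.1, -2.1]
finger_gap: 0.011
finger_force: 42.4
```

```bash
python3 f.py; python3 - <<'E'
from h import *
np.set_printoptions(precision=4,suppress=True)
p=cam("side");c=cam("scene")
a=p["color"][140:480,180:480];b=c["color"][100:440,150:490]
cv2.imwrite("pics/both.png",np.hstack([a,b])[:,:,::-1])
hsv=cv2.cvtColor(c["color"],cv2.COLOR_RGB2HSV)
m=((hsv[...,0]>103)&(hsv[...,0]<122)&(hsv[...,1]>150));q=mpts(c,m)
q=q[(q[:,1]<-.2)&(q[:,0]>.3)&(q[:,0]<.62)&(q[:,2]>.16)]
print("lid",len(q),q.min(0),q.max(0)); t=q[q[:,2]>.28];print(t.mean(0),np.percentile(t[:,1],[1,99]))
E
```

```text
21.6667 [-0.091   0.0187 -2.4255  0.6237 -0.0803  0.3655] [0.4998 0.493  0.5823 0.     0.     0.0001] 0.011417388559666957 42.44981646537781 [ 2.038   2.3908 -0.0001]
lid 2471 [ 0.5403 -0.4342  0.16  ] [ 0.5812 -0.2205  0.3183]
[ 0.5711 -0.3222  0.2953] [-0.4242 -0.2297]
```

View pics/both.png

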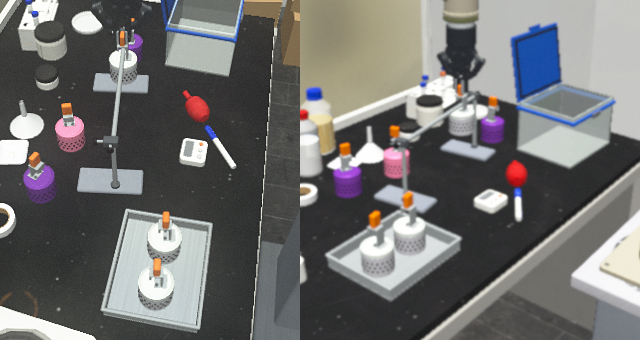

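Both spent canisters stand in the tray, at (163,242) and (156,285) in the left half of the crop, and the timer, pen and bulb have not moved. The third weighs about 0.25 kg, so it is dry and goes in the box.

Emit:
servo_tool --pt "0.6 0 -0.7 0 0 0 0" --pt "0.6 0 -1.3 0 0 0 0" --pt "0.6 0 -2 0 0 0 0" --pt "0.6 0 -2 0 0 0 0" --pt "0.6 0 -2 0 0 0 0" --pt "0.6 0 -2 -1 0 0 0" --pt "0.6 0 -2 -2 0 0 0" --pt "0.6 0 -2 -2 0 0 0" --pt "0.6 0 -1 -2 0 0 0" --pt "0.6 0 0 -1 0 0 0" --pt "0.6 0 0 0 0 0 0" --pt "0.6 0 0 0 0 0 0"

```text
time_s: 22.77
ee_pos: [0.4758, -0.104, 0.4455]
eef_rot: [2.038, 2.39, -0.0]
contact_force: [-0.2, 1.8, -3.2]
finger_gap: 0.011
finger_force: 42.4
```

Emit:
servo_tool --pt "0.6 -1.1 -0.3 0 0 0 0" --pt "0.6 -2 -0.6 0 0 0 0" --pt "0.6 -2.5 -0.7 0 0 0 0" --pt "0.6 -2.5 -0.7 0 0 0 0" --pt "0.6 -2.5 -0.7 0 0 0 0" --pt "0.6 -2.5 -0.7 0 0 0 0" --pt "0.6 -2.5 -0.7 0 0 0 0" --pt "0.6 -2.5 -0.6 0 0 0 0" --pt "0.6 -2 -0.4 0 0 0 0" --pt "0.6 -1 -0.2 0 0 0 0" --pt "0.6 0 0 0 0 0 0" --pt "0.6 0 0 0 0 0 0"

```text
time_s: 23.77
ee_pos: [0.454, -0.3209, 0.4445]
eef_rot: [-2.036, -2.39, -0.002]
contact_force: [0.6, 0.4, -2.8]
finger_gap: 0.0109
finger_force: 42.4
```

```bash
python3 - <<'E'
from h import *
np.set_printoptions(precision=4,suppress=True)
p=cam("wrist");s=state();print(s["time_s"],s["ee_pos"],s["contact_force"])
hsv=cv2.cvtColor(p["color"],cv2.COLOR_RGB2HSV)
m=((hsv[...,0]>100)&(hsv[...,0]<125)&(hsv[...,1]>130));q=mpts(p,m)
r=q[(abs(q[:,2]-.135)<.02)];print(len(r),r.min(0),r.max(0),cv2.minAreaRect((r[:,:2]*1000).astype(np.float32)))
for lo,hi in((-.42,-.38),(-.34,-.3),(-.27,-.24)):
    t=r[(r[:,1]>lo)&(r[:,1]<hi)];print(lo,len(t),np.percentile(t[:,0],[1,5,95,99]) if len(t) else "")
for n in("scene","side"):
    c=cam(n);hsv=cv2.cvtColor(c["color"],cv2.COLOR_RGB2HSV)
    m=((hsv[...,0]>103)&(hsv[...,0]<122)&(hsv[...,1]>150));q=mpts(c,m);r=q[(q[:,1]<-.2)&(q[:,0]>.3)&(abs(q[:,2]-.13)<.02)]
    print(n,len(r),r.min(0),r.max(0))
b=c["color"][20:240,270:490];sc=cam("scene")["color"][80:300,300:520]
cv2.imwrite("pics/box.png",cv2.resize(np.hstack([b,sc]),(800,400))[:,:,::-1])
E
```

```text
23.8167 [ 0.4543 -0.3201  0.445 ] [-0.1616  0.6402 -2.4565]
2723 [ 0.3686 -0.4363  0.122 ] [ 0.554  -0.2189  0.155 ] ((461.06414794921875, -330.56243896484375), (217.6827392578125, 178.82423400878906), 88.0321044921875)
-0.42 131 [0.3692 0.3694 0.544  0.5443]
-0.34 286 [0.3723 0.3727 0.5473 0.5476]
-0.27 224 [0.3742 0.3746 0.5492 0.5494]
scene 299 [ 0.3664 -0.428   0.1107] [ 0.9397 -0.2133  0.15  ]
side 277 [ 0.3677 -0.4309  0.11  ] [ 0.9599 -0.2184  0.1495]
```

View pics/box.png

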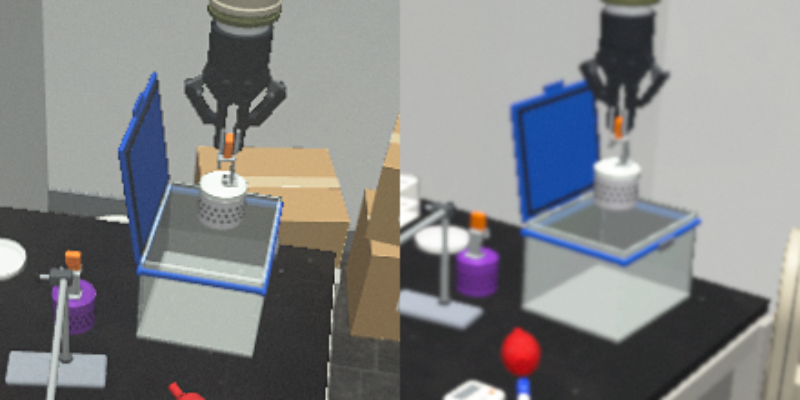

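The canister hangs centred over the box opening, at (222,195) on the left and (617,180) on the right, clear of the lid. I'll lower it.

Emit:
servo_tool --pt "0.6 0 0 1 0 0 0" --pt "0.6 0 0 2 0 0 0" --pt "0.6 0 0 2 0 0 0" --pt "0.6 0 0 2 0 0 0" --pt "0.6 0 0 2 0 0 0" --pt "0.6 0 0 2 0 0 0" --pt "0.6 0 0 2 0 0 0" --pt "0.6 0 0 1.5 0 0 0" --pt "0.6 0 0 0.6 0 0 0" --pt "0.6 0 0 0 0 0 0" --pt "0.6 0 0 0 0 0 0"

```text
time_s: 24.88
ee_pos: [0.4539, -0.321, 0.2951]
eef_rot: [2.037, 2.391, 0.0]
contact_force: [1.1, 0.4, -2.5]
finger_gap: 0.0111
finger_force: 42.4
```

Emit:
servo_tool --pt "0.6 0 0 0.4 0 0 0" --pt "0.6 0 0 0.3 0 0 0" --pt "0.6 0 0 0.25 0 0 0" --pt "0.6 0 0 0.15 0 0 0" --pt "0.6 0 0 0.1 0 0 0" --pt "0.6 0 0 0 0 0 0" --pt "0.6 0 0 0 0 0 0"

```text
time_s: 25.47
ee_pos: [0.4539, -0.3213, 0.283]
eef_rot: [2.038, 2.39, -0.0]
contact_force: [0.2, 0.0, 0.4]
finger_gap: 0.011
finger_force: 42.8
```

Emit:
servo_tool --pt "2 0 0 0 0 0 0" --pt "4 0 0 0 0 0 0" --pt "4 0 0 0 0 0 0" --pt "4 0 0 -1 0 0 0" --pt "4 0 0 -2.5 0 0 0" --pt "4 0 0 -3 0 0 0" --pt "4 0 0 -3 0 0 0" --pt "4 0 0 -3 0 0 0" --pt "3 0 0 -3 0 0 0" --pt "1 0 0 -3 0 0 0" --pt "0 0 0 -3 0 0 0" --pt "0 0 0 -3.2 0 0 0" --newtons 30

```text
time_s: 26.47
ee_pos: [0.4534, -0.3207, 0.532]
eef_rot: [2.037, 2.391, -0.0]
contact_force: [0.4, 0.1, -1.0]
finger_gap: 0.0001
finger_force: 0.0
```

Emit:
servo_tool --pt "0 0.1 1 0 0 0 0" --pt "0 0.2 1.8 0 0 0 0" --pt "0 0.2 1.8 0 0 0 0" --pt "0 0.2 1.8 0 0 0 0" --pt "0 0.2 1.8 0 0 0 0" --pt "0 0.2 1.8 0 0 0 0" --pt "0 0.2 1.8 0 0 0 0" --pt "0 0.2 1.8 0 0 0 0" --pt "0 0.2 1.8 0 0 0 0" --pt "0 0.2 1.8 0 0 0 0" --pt "0 0.2 1.8 0 0 0 0" --pt "0 0 0 0 0 0 0"

```text
time_s: 27.47
ee_pos: [0.6403, -0.2683, 0.5289]
eef_rot: [-2.033, -2.393, -0.003]
contact_force: [-0.3, 0.1, -0.1]
finger_gap: 0.0
finger_force: 0.0
```

```bash
python3 - <<'E'
from h import *
np.set_printoptions(precision=4,suppress=True)
s=state();print(s["time_s"],s["ee_pos"],s["joints"],s["finger_gap"])
c=cam("scene");d=cam("side")
for n,c in(("scene",c),("side",d)):
    hsv=cv2.cvtColor(c["color"],cv2.COLOR_RGB2HSV);m=((hsv[...,0]>103)&(hsv[...,0]<122)&(hsv[...,1]>150));q=mpts(c,m)
    q=q[(q[:,1]<-.2)&(q[:,0]>.3)&(q[:,0]<.65)&(q[:,2]>.16)];print(q.min(0),q.max(0))
b=d["color"][20:240,270:490];sc=eyes.grab_frame("scene")["color"][80:300,300:520]
cv2.imwrite("pics/box2.png",cv2.resize(np.hstack([b,sc]),(800,400))[:,:,::-1])
E
```

```text
27.4667 [ 0.6403 -0.2683  0.5289] [ 0.7729  0.5805 -0.8055  0.9778  0.4093  1.724   0.2851] 8.649558440352733e-06
[ 0.5407 -0.432   0.1601] [ 0.582  -0.2227  0.3174]
[ 0.5421 -0.4341  0.1608] [ 0.5823 -0.2229  0.3222]
```

View pics/box2.png

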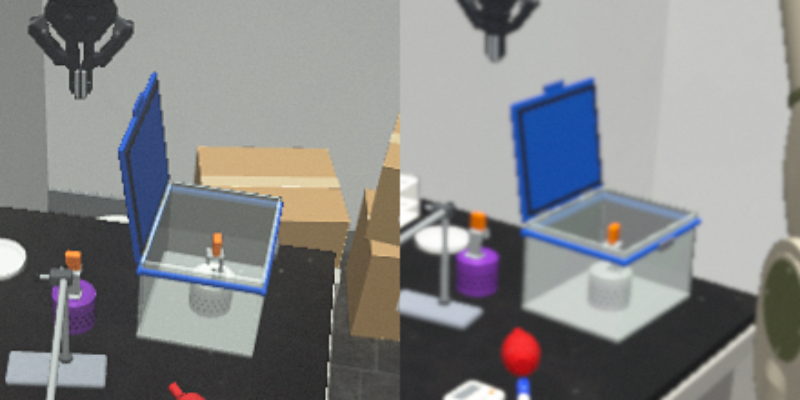

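The dry canister stands upright in the box, at (210,290) on the left and (609,285) on the right. The closed fingers are above and behind the lid. Next I push the lid from behind along its arc, off-centre from the lip.

Emit:
servo_tool --pt "0 0 0 1.65 0 0 0" --pt "0 0 0 1.65 0 0 0" --pt "0 0 0 1.65 0 0 0" --pt "0 0 0 1.65 0 0 0" --pt "0 0.22 -1.4 0 0 0 0" --pt "0 0.22 -1.4 0 0 0 0" --pt "0 0.22 -1.4 0 0 0 0" --pt "0 0.22 -1.4 0 0 0 0" --pt "0 0.22 -1.4 0 0 0 0"

```text
time_s: 28.37
ee_pos: [0.5657, -0.2711, 0.4646]
eef_rot: [2.039, 2.388, -0.0]
contact_force: [0.9, 0.3, 0.7]
finger_gap: -0.0002
finger_force: 0.7
```

Emit:
servo_tool --pt "0 0.22 -1.35 0.18 0 0 0" --pt "0 0.22 -1.35 0.18 0 0 0" --pt "0 0.22 -1.35 0.18 0 0 0" --pt "0 0.22 -1.35 0.18 0 0 0" --pt "0 0.2 -1.28 0.75 0 0 0" --pt "0 0.2 -1.28 0.75 0 0 0" --pt "0 0.2 -1.28 0.75 0 0 0" --pt "0 0.2 -1.28 0.75 0 0 0"

```text
time_s: 29.03
ee_pos: [0.4593, -0.271, 0.4268]
eef_rot: [2.039, 2.388, -0.001]
contact_force: [1.0, 0.2, -0.7]
finger_gap: -0.0002
finger_force: 0.4
```

```bash
cat > lid.py <<'E'
from h import *
np.set_printoptions(precision=4,suppress=True)
s=state();print(s["time_s"],s["ee_pos"],s["contact_force"])
c=cam("scene")
hsv=cv2.cvtColor(c["color"],cv2.COLOR_RGB2HSV);m=((hsv[...,0]>100)&(hsv[...,0]<124)&(hsv[...,1]>140));q=mpts(c,m)
q=q[(q[:,1]<-.2)&(q[:,1]>-.45)&(q[:,0]>.3)&(q[:,0]<.65)&(q[:,2]>.12)]
print(q.min(0),q.max(0))
for x in np.arange(.38,.56,.03):
    t=q[abs(q[:,0]-x)<.008]
    if len(t):print(round(x,2),len(t),np.percentile(t[:,2],[50,95]))
cv2.imwrite("pics/lid.png",c["color"][80:300,300:520,::-1])
E
python3 lid.py
```

```text
29.0333 [ 0.4593 -0.271   0.4268] [ 0.9987  0.2278 -0.7072]
[ 0.366  -0.4273  0.12  ] [ 0.5517 -0.2134  0.275 ]
0.38 74 [0.1252 0.1289]
0.41 14 [0.1239 0.1272]
0.44 178 [0.2533 0.2675]
0.47 124 [0.2172 0.2285]
0.5 117 [0.1854 0.1972]
0.53 54 [0.1574 0.1678]
```

The lid is following, now at about 45°. I continue the arc and press it shut.

Emit:
servo_tool --pt "0 0.14 -0.89 1.18 0 0 0" --pt "0 0.14 -0.89 1.18 0 0 0" --pt "0 0.14 -0.89 1.18 0 0 0" --pt "0 0.14 -0.89 1.18 0 0 0" --pt "0 0.06 -0.37 1.4 0 0 0" --pt "0 0.06 -0.37 1.4 0 0 0" --pt "0 0.06 -0.37 1.4 0 0 0" --pt "0 0.06 -0.37 1.1 0 0 0" --pt "0 0 0 0.3 0 0 0" --pt "0 0 0 0 0 0 0"

```text
time_s: 29.92
ee_pos: [0.4092, -0.271, 0.3231]
eef_rot: [-2.039, -2.389, 0.001]
contact_force: [0.4, -0.7, 0.4]
finger_gap: -0.0003
finger_force: 0.0
```

```bash
python3 lid.py
```

```text
29.9167 [ 0.4092 -0.271   0.3231] [ 0.4425 -0.6881  0.4147]
[ 0.3612 -0.4272  0.12  ] [ 0.5495 -0.2128  0.2151]
0.38 312 [0.146 0.15 ]
0.41 165 [0.1482 0.1509]
0.44 122 [0.1481 0.1994]
0.47 137 [0.1481 0.1509]
0.5 131 [0.1478 0.1506]
0.53 141 [0.1472 0.1497]
```

Emit:
servo_tool --pt "0 0 0 0.15 0 0 0" --pt "0 0 0 0.15 0 0 0" --pt "0 0 0 0.1 0 0 0" --pt "0 0 0 0 0 0 0" --pt "0 0 0 0 0 0 0"

```text
time_s: 30.38
ee_pos: [0.4103, -0.2708, 0.3217]
eef_rot: [2.037, 2.39, -0.002]
contact_force: [-8.7, 3.9, 23.0]
finger_gap: 0.0001
finger_force: 11.3
```

Emit:
servo_tool --pt "0 0 0 -1 0 0 0" --pt "0 0 0 -2.5 0 0 0" --pt "0 0 0 -2.5 0 0 0" --pt "0 0 0 -2.5 0 0 0" --pt "0 0 0 -2.5 0 0 0" --pt "0 0 0 -2.5 0 0 0" --pt "0 0 0 -2 0 0 0" --pt "0 0 0 0 0 0 0" --pt "0 0 0 0 0 0 0"

```text
time_s: 31.13
ee_pos: [0.41, -0.2707, 0.4756]
eef_rot: [2.036, 2.389, -0.0]
contact_force: [0.6, -0.1, -0.6]
finger_gap: 0.0003
finger_force: 0.0
```

```bash
python3 lid.py; python3 - <<'E'
from h import *
c=cam("scene");d=cam("side")
cv2.imwrite("pics/end.png",cv2.resize(np.hstack([c["color"][80:430,150:510],d["color"][40:480,260:470][::1][:350]]),None,fx=1.4,fy=1.4)[:,:,::-1])
E
```

```text
31.1333 [ 0.41   -0.2707  0.4756] [ 0.6231 -0.1014 -0.6057]
[ 0.3589 -0.4318  0.12  ] [ 0.551  -0.2148  0.1527]
0.38 298 [0.1458 0.1492]
0.41 208 [0.1483 0.1509]
0.44 192 [0.1485 0.151 ]
0.47 168 [0.1482 0.1507]
0.5 173 [0.1483 0.1512]
0.53 143 [0.1473 0.1497]
```

View pics/end.png

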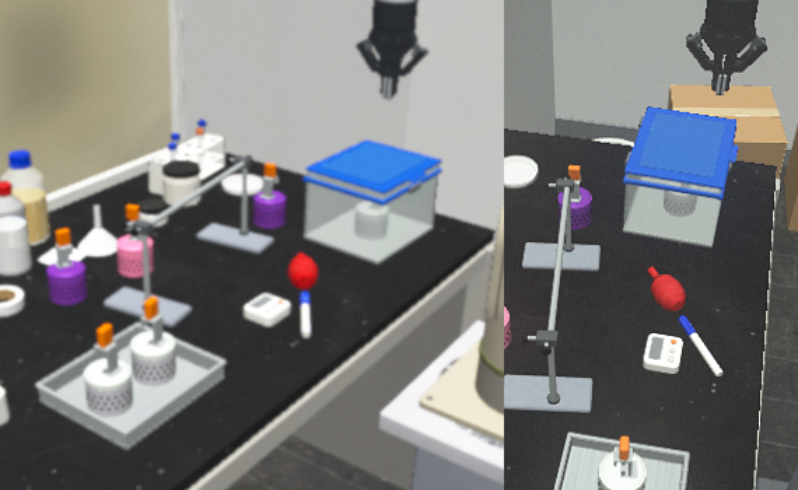

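The lid lies flat at z = 0.148 m along its whole depth (370,170). The dry canister is upright in the box (372,220), and the two spent ones are in the tray at (108,385) and (153,355). The timer, pen and bulb have not moved. I'll hand it in.

```bash
python3 -c "
from workcell import job
print(job.finish_job())"
```

```text
the job is handed in; nothing more can be done
None
```

The job is handed in (the hand-in returned no verdict): the two spent canisters (about 0.50 and 0.55 kg) stand upright in the oven tray, the dry one (about 0.25 kg) stands upright in the clear box with its lid pushed shut, and the timer, pen and bulb look unmoved.

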